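# Rock the matching filter block out of its dock

## Robot

A 6-joint arm with a two-finger parallel gripper is mounted at the origin on the work surface. World frame = base frame: x ahead of the robot, y to its left, z up, the work surface at z = 0. Lengths are in mm, angles in rad, forces in N, time in s.
With the tool pointing down it reaches from about 300 to 775 mm from the base axis. Payload 14.6 kg.
Tool frame: the origin (TCP) lies at the very end of the fingers, on their centre line; the grasp point (between the pads) lies 19 mm behind it; z points along the fingers, y is the line along which they close (so a half turn about z gives the same grasp; the last joint's range is limited). The gripper opens to 94 mm and grips with 3 to 60 N. Pads are 16 mm wide; open, the fingers measure 119 mm over their backs; the gripper's body (75 mm by 177 mm) begins 78 mm behind the grasp point.
Start: joints at [-1.317, 0.3, 1.521, -0, 1.321, -0.067], TCP at [173.422, -521.933, 205.446] pointing down, gripper open.
Joint ranges: [-3.03, 3.03], [-0.79, 2.21], [0.23, 2.52], [-1.04, 4.18], [0, 3.07], [-2.55, 2.55]. Speed limits (rad/s): [2.22, 2.22, 2.57, 3.14, 3.14, 3.14].

## Interface

Orientations are given as a 3x3 rotation matrix whose columns are the frame's x, y, z axes.
In Python, from workcell import telemetry, optics, ticket, spotter gives the robot as it stands. The module is installed in compiled form; this text tells all that it offers.
- The arm moves only by the tool carry_out, never from a script. Its argument "steps" is a list of rows, each an object with "jaw": the finger opening in cm, from 0 to 9.4; "delta_pos": the shift along the tool's x, y, z in cm, a list of three; "spin": the turn about the tool's z in rad. In form: [{"jaw": jaw, "delta_pos": [dx, dy, dz], "spin": spin}, ...]. A call has 1 to 12 rows; each row is the pose to reach, as a shift and turn from the pose commanded when the call began, along the tool's axes at that moment; what a row does not reach only later rows make up. A row lasts 1/12 s, in which the tool goes at most 41.7 mm and 7.16 degrees, less where a joint would pass 70% of its speed; a pose out of reach is approached as far as the arm can. A call with a gripper value outside its range is refused whole. The fingers move at their own pace and stop on an object; the grip force is fixed at half the most. Time passes only in rows, so rows that repeat a pose let the fingers close. It gives the time, the measured TCP pose, the force and the opening at its end, in the units of the state.
- telemetry.observe(): the state, without advancing time (a new reading comes with each control period).
- optics.get_image(name): name is "scene" or "top"; returns the picture (480x640x3 uint8, red, green, blue); there is no depth.
- optics.get_calibration(name): a dict with "mtx" (3x3 intrinsics, pixels), "eye" and "rotation" of the camera in the world. Camera axes: x right, y up, looking along -z (the intrinsics and any distortion apply to the point x, -y, -z); pixel columns grow to the right and rows downward; lengths in mm; the calibration is good to about 2 mm. A picture is of the moment at which its call begins. get_calibration takes no time and is no camera call.
- ticket.hand_in(): hands the job in, once; it reports no verdict.
Trained networks look in the newest picture that a camera, given by its name, has taken for a name from the list of things; names that differ only in an ending like _2 or _b are one class to them, and where a whole thing is asked for, a point or a joint stands for the part that bears it (a point fixed in the world has none). Each returns a list of dicts, best first, with "p" (0 to 1); they miss things now and then, are a little off and sometimes report something else, mostly with a low value. They report only what shows in the picture. A call takes as long as a camera call. They do not tell look-alikes from the thing itself.
- spotter.search_frame(name, camera): "extent" ([centre column, centre row, width, height] in pixels, round what is visible of it).
- spotter.landmark_of(name, camera): "at" ([column, row] in pixels: a listed point, or the origin of a listed thing).
The state is a dict: "t": time; "joint_positions": joint angles; "qd": joint speeds; "tau": joint torques, N m; "eef_pos": TCP position; "eef_rot": TCP orientation; "wrist_force": force on the tool from outside, world axes, zero at the start; "ft_torque": the same for the moment, N m; "gripper_width": finger opening in mm.
Only numpy, scipy, OpenCV 4.12 (cv2) and the standard library are available. Lean on these libraries where they do the work, as an engineer would, in place of code of your own. Each camera call takes 0.05 s, during which the arm holds its last target. There are 200 camera calls.

## Task

The spare standing in the rimmed square tray shows which kind of filter block is to be replaced: in the two-bay dock, take the block with the same shape of grip (oblong bar or round knob), rock it side to side along the dock's length until both jaws that clamp it are pushed back, and lift it straight out. Finish while still holding it in the gripper, still and upright, just clear above its own bay (foot one to four centimetres above the jaws); leave the other block seated and everything else where it stands.

Things in the scene. Friction and masses are not known exactly. Their poses are not given: they have to be found in the camera images.
- dock: Fixed aluminium dock, 96 (x) x 230 (y) x 40 mm. Origin: centre of its underside, on the table. Bays at y = +58 and -58 mm: wells 32 (x) by 48 (y), floor 6 mm above the table with a 17 mm wide slot for the block's foot. The block has 1 mm of play each way along x and rocks only along y, about its foot, up to about 0.2 rad. On top, two jaws per bay (z = 40 to 50 mm) reach over its shoulder.
- bay_left (a point): Centre of the left bay (dock y = +58 mm) at the jaws' top faces, 50 mm above the table. Pulled straight, a block rises 4 mm and stops against the jaws. Rocked one way, its waist pushes that side's jaw out, and the jaw stays there; rocked 0.17 to 0.2 rad each way, both jaws clear the shoulder and the block lifts out.
- bay_right (a point): Centre of the right bay (dock y = -58 mm) at the jaws' top faces, 50 mm above the table. Works like the left bay.
- block_bar: Seated filter block, 92 mm tall, 105 to 210 g. Origin: centre of its foot's underside; axes as the dock's. Upwards: black foot 30 (x) by 14 (y), to z = 10 mm; neck 30 by 18, to 20; shoulder 30 by 28, z = 20 to 30 (below the jaws); waist 30 by 18, to 56 (the jaws lie along it); bare aluminium grip, z = 56 to 92: an upright oblong bar 14 mm (x) by 36 mm (y).
- block_round: Seated filter block, 92 mm tall, 105 to 210 g. Origin: centre of its foot's underside; axes as the dock's. Upwards: black foot 30 (x) by 14 (y), to z = 10 mm; neck 30 by 18, to 20; shoulder 30 by 28, z = 20 to 30 (below the jaws); waist 30 by 18, to 56 (the jaws lie along it); bare aluminium grip, z = 56 to 92: an upright round knob 26 mm in diameter.
- spare_bar: A spare of the same kind as block_bar, standing upright in a 60 x 60 x 24 mm grey storage holder, 98 mm tall in all, its grip (oblong bar 14 x 36 mm) on top. Origin: centre of the holder's underside. It stands either in the tray or on the pad; not to be moved.
- spare_round: A spare of the same kind as block_round, standing upright in a 60 x 60 x 24 mm grey storage holder, 98 mm tall in all, its grip (round knob, 26 mm) on top. Origin: centre of the holder's underside. It stands either in the tray or on the pad; not to be moved.
- tray: Square steel tray with a raised rim, 110 x 110 x 14 mm, floor 4 mm thick, fixed. Origin: centre of its underside. The spare standing in it names the kind to pull.
- pad: Round black rubber pad, 110 mm across, 4 mm thick, fixed. Origin: centre of its underside. The other spare stands on it.
- jaw_left_l (a joint): Travel in m of the dark steel jaw on the left side (dock +y) of the left bay: 0 to 0.0015 at the start (nose 0.5 to 2 mm from the block's waist, over its shoulder), 0.009 fully out. Stiff (8 N), no spring: it stays where pushed. The shoulder passes once both jaws are out by 0.0045 or more.
- jaw_left_r (a joint): Travel in m of the dark steel jaw on the right side (dock -y) of the left bay: 0 to 0.0015 at the start (nose 0.5 to 2 mm from the block's waist, over its shoulder), 0.009 fully out. Stiff (8 N), no spring: it stays where pushed. The shoulder passes once both jaws are out by 0.0045 or more.
- jaw_right_l (a joint): Travel in m of the dark steel jaw on the left side (dock +y) of the right bay: 0 to 0.0015 at the start (nose 0.5 to 2 mm from the block's waist, over its shoulder), 0.009 fully out. Stiff (8 N), no spring: it stays where pushed. The shoulder passes once both jaws are out by 0.0045 or more.
- jaw_right_r (a joint): Travel in m of the dark steel jaw on the right side (dock -y) of the right bay: 0 to 0.0015 at the start (nose 0.5 to 2 mm from the block's waist, over its shoulder), 0.009 fully out. Stiff (8 N), no spring: it stays where pushed. The shoulder passes once both jaws are out by 0.0045 or more.
- eyepiece: Bystander: loose black eyepiece standing on its tube, 34 mm across, 56 mm tall, between the robot and the dock. Origin: centre of its underside.
- objective: Bystander: small steel objective lens, 25 mm across, 46 mm tall, beyond the dock. Origin: centre of its underside.
- dropper: Bystander: amber glass bottle with black cap, 34 mm across, 75 mm tall. Origin: centre of its underside.
- dish: Bystander: low glass dish, 90 mm across, 16 mm tall. Origin: centre of its underside.
- slidebox: Bystander: flat grey slide box, 90 x 180 x 28 mm. Origin: centre of its underside.
- driver: Bystander: screwdriver lying flat, 160 mm long, along its x. Not to be moved.
Things that resemble listed ones, but are neither listed nor needed, are in the scene too. What is shaped like the block_bar but green or yellow is not meant.

How it is judged:
By the outcome, as a careful person would: the job done as asked, in the order asked, and still so for the second after the job is handed in, while the arm keeps its last pose, push and grip.
It also fails if it takes over 45 s, if anything falls off the work surface, if the arm or the gripper's body presses on something with over 40 N, if the wrist force passes 120 N, or if a joint passes its speed limit or range.

## Working session

There is one attempt and no reset: what is moved stays moved. The work goes in short steps, Python scripts to look and compute and a tool call to move; the robot and the scene stay as the last step left them, time stands still between calls to the robot, and variables do not carry over. Pictures are saved under pics/ and viewed, on a budget of 10 in all, crops included, one or two more only if the job needs it, and the job is handed in when it is done.

Besides the shell and the picture viewer there is one more tool, called as name(argument=value, ...), one argument or row to a line, values as JSON. carry_out: Moves the arm, as the interface text tells. Its arguments: {"type":"object","properties":{"steps":{"type":"array"}},"required":["steps"]}

```bash
mkdir -p pics
cat > h.py <<'E'
import numpy as np, cv2
from workcell import telemetry, optics, ticket, spotter
def ray(cam,px):
    c=optics.get_calibration(cam); K=np.array(c["mtx"],float)
    d=cv2.undistortPoints(np.array([[px]],float),K,np.array(c.get("dist",np.zeros(5)),float))[0,0]
    return np.array(c["eye"],float),np.array(c["rotation"],float)@np.array([d[0],-d[1],-1])
def at(cam,px,z):
    e,d=ray(cam,px); return e+d*(z-e[2])/d[2]
def proj(cam,P):
    c=optics.get_calibration(cam); q=(np.array(P,float)-c["eye"])@np.array(c["rotation"],float)
    q=np.array(c["mtx"],float)@[q[0],-q[1],-q[2]]; return q[:2]/q[2]
def shot(cam,fn,box=None,scale=1):
    im=optics.get_image(cam)
    if box: im=im[box[1]:box[3],box[0]:box[2]]
    im=cv2.resize(im,None,fx=scale,fy=scale,interpolation=cv2.INTER_CUBIC); cv2.imwrite(fn,im[:,:,::-1])
E
python3 - <<'E'
from h import *
np.set_printoptions(precision=1,suppress=True)
for c in("scene","top"): shot(c,f"pics/{c}0.png"); print(optics.get_calibration(c))
Z=dict(dock=0,bay_left=50,bay_right=50,block_bar=6,block_round=6,spare_bar=4,spare_round=4,tray=0,pad=0)
for n,z in Z.items():
  for c in("scene","top"):
    print(n,c,[(round(r["p"],2),np.array(r["at"]),at(c,r["at"],z)[:2]) for r in spotter.landmark_of(n,c)[:3]])
print(telemetry.observe())
E
```

```text
{'mtx': array([[562.6,   0. , 319.9],
       [  0. , 562.6, 251.8],
       [  0. ,   0. ,   1. ]]), 'eye': array([1061.3, -433.6, 1035.9]), 'rotation': array([[ 0.6, -0.6,  0.4],
       [ 0.8,  0.5, -0.4],
       [ 0. ,  0.6,  0.8]])}
{'mtx': array([[598.5,   0. , 316. ],
       [  0. , 598.5, 238.1],
       [  0. ,   0. ,   1. ]]), 'eye': array([ 327.5,    4.2, 1627.3]), 'rotation': array([[-0. ,  1. , -0.2],
       [-1. , -0. ,  0. ],
       [ 0. ,  0.2,  1. ]])}
dock scene [(0.83, array([334.7, 273. ]), array([589.4,  26.4])), (0.61, array([381.1, 171.6]), array([439.1, 311.2]))]
dock top [(0.89, array([303.3, 240.2]), array([587.7,  20.8]))]
bay_left scene [(0.7, array([311.5, 282.1]), array([598.2, -46.9])), (0.59, array([359.1, 249. ]), array([599.9,  84.2])), (0.52, array([382.3, 172.7]), array([473.5, 275. ]))]
bay_left top [(0.9, array([279.9, 237.6]), array([587.5,  82.7]))]
bay_right scene [(0.77, array([314.5, 277.5]), array([593.7, -35. ]))]
bay_right top [(0.65, array([322.8, 240.1]), array([579.3, -31.7]))]
block_bar scene [(0.86, array([395.2, 290.9]), array([708.5,  
[... 879 characters left out ...]
y([722.4, 265.5])), (0.38, array([374.5, 329.6]), array([744.6,  -1.4]))]
tray top [(0.46, array([322.4, 244. ]), array([576.4, -31.6]))]
pad scene [(0.89, array([164.3, 298.8]), array([ 407.3, -291.4]))]
pad top [(0.87, array([415.5, 306. ]), array([ 403.4, -281.2]))]
{'t': 1.0, 'joint_positions': array([-1.3,  0.3,  1.5, -0. ,  1.3, -0.1]), 'qd': array([-0.,  0.,  0., -0.,  0., -0.]), 'tau': array([  0. , -53.2, -35.3,   0.1,   0. ,  -0. ]), 'eef_pos': array([ 173.4, -521.9,  205.5]), 'eef_rot': array([[ 0.9,  0.3, -0. ],
       [ 0.3, -0.9, -0. ],
       [-0. ,  0. , -1. ]]), 'wrist_force': array([ 0.7,  0.1, -0.4]), 'ft_torque': array([-0.,  0., -0.]), 'gripper_width': 93.61039706689851}
```

View pics/scene0.png

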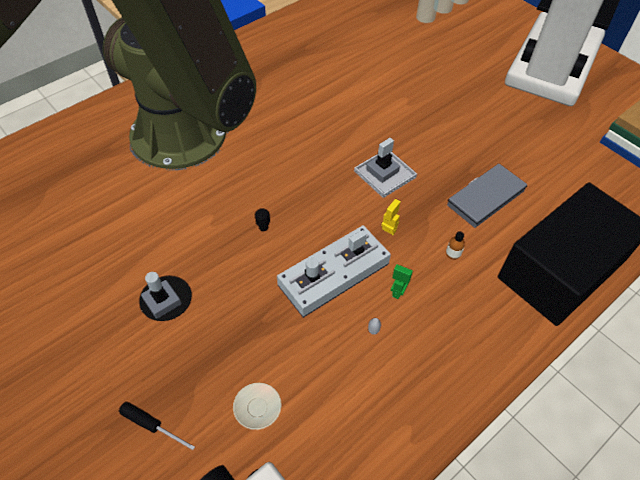

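View pics/top0.png

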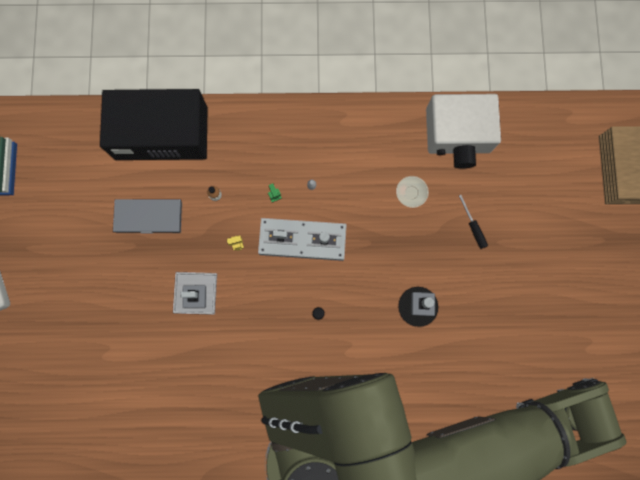

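The scene shows the tray (scene 386,172; top 195,293) holding the spare with the oblong grip. The pad (164,298) holds the round one. Candidates for block_bar:
- the dock's left bay block at scene (356,243), top (280,236): aluminium bar grip, seated
- the green look-alike at scene (401,281): excluded by colour
- the yellow look-alike at scene (392,217): excluded by colour

I'll confirm the dock block in a crop and refine the dock pose.

Run:
```python
from h import *
np.set_printoptions(precision=2,suppress=True)
S=optics.get_image("scene");T=optics.get_image("top")
a=cv2.resize(S[215:325,270:400],(709,600),interpolation=3)
a=cv2.resize(S[130:320,270:430],None,fx=2.5,fy=2.5,interpolation=3)[:475]
b=cv2.resize(T[212:266,252:352],None,fx=4,fy=4,interpolation=3)
W=np.zeros((475,800,3),np.uint8);W[:,:400]=a;W[:216,400:]=b
t2=cv2.resize(T[268:318,170:220],None,fx=4.5,fy=4.5,interpolation=3);W[230:455,420:645]=t2
cv2.imwrite("pics/c1.png",W[:,:,::-1])
# dock outline (top): grey bright vs. wood
def dock(I,box):
    x0,y0,x1,y1=box; c=I[y0:y1,x0:x1].astype(int); m=((c[...,0]-c[...,2])<25)&(c.sum(2)>330)
    m=cv2.morphologyEx(m.astype(np.uint8),cv2.MORPH_CLOSE,np.ones((5,5)))
    n,l,s,_=cv2.connectedComponentsWithStats(m); k=1+np.argmax(s[1:,4])
    p=np.argwhere(l==k)[:,::-1]+[x0,y0]; return p
p=dock(T,(250,205,360,270)); 
w=np.array([at("top",q,40)[:2] for q in cv2.convexHull(p.astype(np.int32))[:,0].astype(float)],np.float32)
print("top rect z40",cv2.minAreaRect(w))
for d in(0,1):pass
print({k:v for k,v in optics.get_calibration("top").items() if k not in("mtx","eye","rotation")})
for n in("block_bar","block_round"):
  for c in("scene","top"): print(n,c,[(round(r["p"],2),np.array(r["extent"])) for r in spotter.search_frame(n,c)[:3]])
```

```text
top rect z40 ((586.295654296875, 23.850669860839844), (230.5408477783203, 97.3914794921875), 85.41429138183594)
{}
block_bar scene [(0.98, array([399.2, 282. ,  25.5,  32.4])), (0.91, array([390.5, 217.9,  17.4,  34.2])), (0.68, array([357.4, 243.8,  20.9,  26.3]))]
block_bar top [(0.75, array([273.4, 192. ,  15.8,  17.4])), (0.73, array([236.5, 243.5,  11.2,  10.8])), (0.53, array([280.7, 237.6,  14.8,  11.9]))]
block_round scene [(0.64, array([309.4, 268.4,  15.1,  25.8]))]
block_round top [(0.54, array([322.5, 239.2,  13. ,  12.1]))]
```

View pics/c1.png

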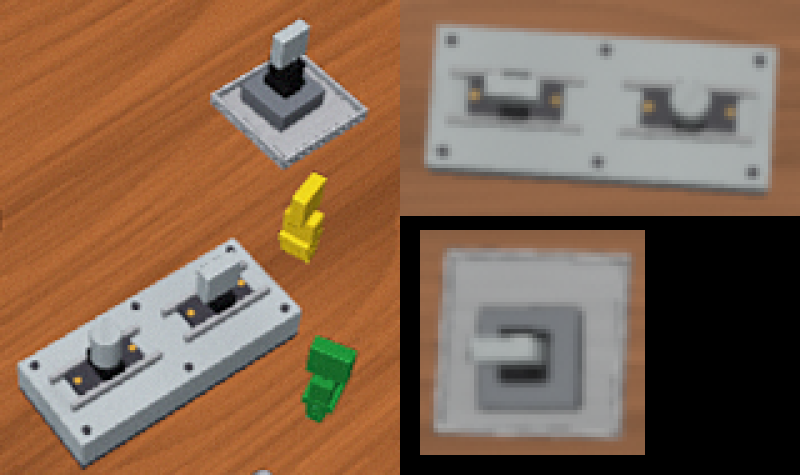

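The crop confirms that the tray's spare has the oblong bar. The left bay's block (scene 356,243) has a bare aluminium bar grip, and the round knob is in the right bay. The green and yellow blocks are outside the dock. Next I compute the approach.

```bash
cat >> h.py <<'E'
DX=np.array([.997,-.080,0]);DY=np.array([.080,.997,0])
def plan(P):
    s=telemetry.observe();R=np.array(s["eef_rot"]);p=np.array(s["eef_pos"])
    y=R[:,1]; a=np.arctan2(y[1],y[0]); t=np.arctan2(DX[1],DX[0]); d=(t-a+np.pi/2)%np.pi-np.pi/2
    print("t",round(s["t"],2),"p",p.round(1),"delta cm",(R.T@(np.array(P)-p)/10).round(3),"spin",round(-d,4),"F",np.array(s["wrist_force"]).round(1),"w",round(s["gripper_width"],2)); print(R.round(3).tolist())
E
python3 -c "
from h import *
plan([590,82.5,205]);plan([590,82.5,140])
for c in('top','scene'): print([proj(c,np.array([590,82.5,98])+DX*a+DY*b).round(1).tolist() for a,b in((7,18),(7,-18),(-7,-18),(-7,18))])"
```

```text
t 1.3 p [ 173.4 -521.9  205.5] delta cm [ 5.8594e+01 -4.4222e+01  4.5000e-02] spin -1.1699 F [ 0.3  0.2 -0.4] w 93.76
[[0.949, 0.315, -0.0], [0.315, -0.949, 0.0], [-0.0, -0.0, -1.0]]
t 1.3 p [ 173.4 -521.9  205.5] delta cm [ 58.594 -44.221   6.545] spin -1.1699 F [ 0.3  0.2 -0.4] w 93.76
[[0.949, 0.315, -0.0], [0.315, -0.949, 0.0], [-0.0, -0.0, -1.0]]
[[272.3, 230.5], [286.2, 231.5], [285.8, 236.8], [271.9, 235.8]]
[[365.8, 231.4], [352.0, 239.5], [347.9, 235.0], [361.6, 227.0]]
```

carry_out(
  steps=[
    {"jaw": 9.4, "delta_pos": [58.6, -44.2, 0], "spin": -1.17},
    {"jaw": 9.4, "delta_pos": [58.6, -44.2, 0], "spin": -1.17},
    {"jaw": 9.4, "delta_pos": [58.6, -44.2, 0], "spin": -1.17},
    {"jaw": 9.4, "delta_pos": [58.6, -44.2, 0], "spin": -1.17},
    {"jaw": 9.4, "delta_pos": [58.6, -44.2, 0], "spin": -1.17},
    {"jaw": 9.4, "delta_pos": [58.6, -44.2, 0], "spin": -1.17},
    {"jaw": 9.4, "delta_pos": [58.6, -44.2, 0], "spin": -1.17},
    {"jaw": 9.4, "delta_pos": [58.6, -44.2, 0], "spin": -1.17},
    {"jaw": 9.4, "delta_pos": [58.6, -44.2, 0], "spin": -1.17},
    {"jaw": 9.4, "delta_pos": [58.6, -44.2, 0], "spin": -1.17},
    {"jaw": 9.4, "delta_pos": [58.6, -44.2, 0], "spin": -1.17},
    {"jaw": 9.4, "delta_pos": [58.6, -44.2, 0], "spin": -1.17},
  ],
)

```text
t: 2.3
eef_pos: [458.1, -108.3, 205.7]
eef_rot: [[0.079, 0.997, 0.001], [0.997, -0.079, -0.0], [-0.0, 0.001, -1.0]]
wrist_force: [0.3, -0.8, -0.7]
gripper_width: 94.3
```

```bash
python3 -c "
from h import *
plan([590,82.5,140])"
```

```text
t 2.3 p [ 458.1 -108.3  205.7] delta cm [20.069 11.626  6.578] spin 0.0005 F [ 0.3 -0.8 -0.7] w 94.25
[[0.079, 0.997, 0.001], [0.997, -0.079, -0.0], [-0.0, 0.001, -1.0]]
```

Run:
```python
from h import *
def draw(cam,x0,y0,w,h,k):
    I=optics.get_image(cam)[y0:y0+h,x0:x0+w]; I=cv2.resize(I,None,fx=k,fy=k,interpolation=cv2.INTER_CUBIC)
    f=lambda P:tuple(int(v) for v in ((proj(cam,P)-[x0,y0]+.5)*k))
    B=np.array([590,82.5,0])
    def poly(c,hx,hy,z,col):
        q=np.array([f(c+DX*a*hx+DY*b*hy+[0,0,z]) for a,b in((1,1),(1,-1),(-1,-1),(-1,1))]);cv2.polylines(I,[q],True,col,1)
    poly(B,7,18,98,(255,0,0));poly(B-DY*58,48,115,40,(0,0,255));poly(B-DY*58,48,115,0,(0,255,0));return I
a=draw("scene",272,220,123,98,5);b=draw("top",252,212,60,60,3)
cv2.imwrite("pics/c2.png",np.hstack([a,np.vstack([b,np.zeros((a.shape[0]-b.shape[0],b.shape[1],3),np.uint8)])])[:,:,::-1])
```

```text
(no output)
```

View pics/c2.png

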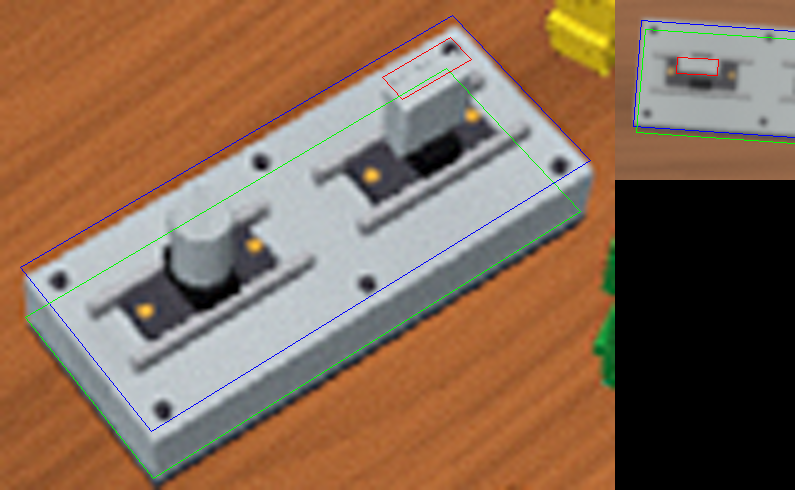

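The overlay agrees in the top view. In the scene view the real parts sit about 1 px towards +x, so I aim at x ≈ 591 and y ≈ 82.5. Going over and down with the fingers straddling the bar across dock x.

carry_out(
  steps=[
    {"jaw": 9.4, "delta_pos": [20.1, 11.75, 0], "spin": 0},
    {"jaw": 9.4, "delta_pos": [20.1, 11.75, 0], "spin": 0},
    {"jaw": 9.4, "delta_pos": [20.1, 11.75, 0], "spin": 0},
    {"jaw": 9.4, "delta_pos": [20.1, 11.75, 0], "spin": 0},
    {"jaw": 9.4, "delta_pos": [20.1, 11.75, 0], "spin": 0},
    {"jaw": 9.4, "delta_pos": [20.1, 11.75, 0], "spin": 0},
    {"jaw": 9.4, "delta_pos": [20.1, 11.75, 0], "spin": 0},
    {"jaw": 6, "delta_pos": [20.1, 11.75, 4], "spin": 0},
    {"jaw": 6, "delta_pos": [20.1, 11.75, 8], "spin": 0},
    {"jaw": 6, "delta_pos": [20.1, 11.75, 8.5], "spin": 0},
    {"jaw": 6, "delta_pos": [20.1, 11.75, 8.5], "spin": 0},
  ],
)

```text
t: 3.32
eef_pos: [589.3, 79.7, 119.0]
eef_rot: [[0.081, 0.997, -0.004], [0.997, -0.081, -0.0], [-0.001, -0.004, -1.0]]
wrist_force: [0.5, -0.9, 0.7]
gripper_width: 70.9
```

Run:
```python
from h import *
plan([591.2,82.5,66])
S=cv2.resize(optics.get_image("scene")[150:300,290:420],None,fx=3.5,fy=3.5,interpolation=3)
cv2.imwrite("pics/c3.png",S[:,:,::-1])
```

```text
t 3.32 p [589.3  79.7 119. ] delta cm [0.301 0.185 5.298] spin -0.0007 F [ 0.5 -0.9  0.7] w 70.89
[[0.081, 0.997, -0.004], [0.997, -0.081, -0.0], [-0.001, -0.004, -1.0]]
```

View pics/c3.png

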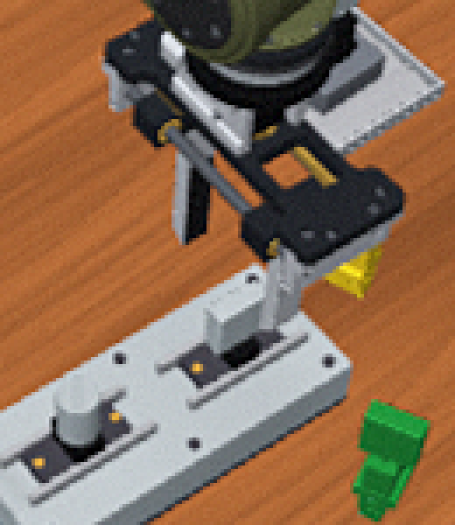

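The fingers straddle the bar (crop 235,315), with the near finger at crop (283,290). I'll let the arm settle before descending.

carry_out(
  steps=[
    {"jaw": 6, "delta_pos": [0, 0, 0], "spin": 0},
    {"jaw": 6, "delta_pos": [0, 0, 0], "spin": 0},
    {"jaw": 6, "delta_pos": [0, 0, 0], "spin": 0},
  ],
)

```text
t: 3.62
eef_pos: [591.2, 80.5, 122.4]
eef_rot: [[0.08, 0.997, 0.003], [0.997, -0.08, 0.0], [0.0, 0.003, -1.0]]
wrist_force: [-0.2, -0.5, 0.1]
gripper_width: 60.0
```

Run:
```python
from h import *
plan([591.2,82.5,66])
```

```text
t 3.62 p [591.2  80.5 122.4] delta cm [ 0.194 -0.033  5.638] spin -0.0001 F [-0.2 -0.5  0.1] w 59.96
[[0.08, 0.997, 0.003], [0.997, -0.08, 0.0], [0.0, 0.003, -1.0]]
```

Descend, then close to about 20 mm so any x-offset shows before contact.

carry_out(
  steps=[
    {"jaw": 6, "delta_pos": [0.2, 0, 3], "spin": 0},
    {"jaw": 6, "delta_pos": [0.2, 0, 5.6], "spin": 0},
    {"jaw": 6, "delta_pos": [0.2, 0, 5.6], "spin": 0},
    {"jaw": 2.2, "delta_pos": [0.2, 0, 5.6], "spin": 0},
    {"jaw": 2.2, "delta_pos": [0.2, 0, 5.6], "spin": 0},
    {"jaw": 2.2, "delta_pos": [0.2, 0, 5.6], "spin": 0},
    {"jaw": 2.2, "delta_pos": [0.2, 0, 5.6], "spin": 0},
    {"jaw": 2.2, "delta_pos": [0.2, 0, 5.6], "spin": 0},
  ],
)

```text
t: 4.28
eef_pos: [591.1, 82.7, 65.6]
eef_rot: [[0.08, 0.997, 0.002], [0.997, -0.08, 0.0], [0.0, 0.002, -1.0]]
wrist_force: [-0.1, 0.2, 0.3]
gripper_width: 30.1
```

carry_out(
  steps=[
    {"jaw": 1.7, "delta_pos": [0, 0, 0], "spin": 0},
    {"jaw": 1.7, "delta_pos": [0, 0, 0], "spin": 0},
    {"jaw": 1.7, "delta_pos": [0, 0, 0], "spin": 0},
  ],
)

```text
t: 4.53
eef_pos: [590.7, 82.6, 64.6]
eef_rot: [[0.08, 0.997, 0.0], [0.997, -0.08, 0.0], [0.0, 0.0, -1.0]]
wrist_force: [1.1, -0.7, -0.3]
gripper_width: 16.9
```

carry_out(
  steps=[
    {"jaw": 1.5, "delta_pos": [0, 0, 0], "spin": 0},
    {"jaw": 1.4, "delta_pos": [0, 0, 0], "spin": 0},
    {"jaw": 1.4, "delta_pos": [0, 0, 0], "spin": 0},
  ],
)

```text
t: 4.78
eef_pos: [591.0, 82.6, 64.4]
eef_rot: [[0.08, 0.997, 0.001], [0.997, -0.08, -0.0], [0.0, 0.001, -1.0]]
wrist_force: [4.1, 0.2, -2.4]
gripper_width: 14.1
```

carry_out(
  steps=[
    {"jaw": 0, "delta_pos": [0, 0.05, 0], "spin": 0},
    {"jaw": 0, "delta_pos": [0, 0.05, 0], "spin": 0},
    {"jaw": 0, "delta_pos": [0, 0.05, 0], "spin": 0},
    {"jaw": 0, "delta_pos": [0, 0.05, 0], "spin": 0},
  ],
)

```text
t: 5.12
eef_pos: [591.4, 82.6, 64.4]
eef_rot: [[0.08, 0.997, 0.001], [0.997, -0.08, -0.0], [0.0, 0.001, -1.0]]
wrist_force: [6.1, 0.3, -3.5]
gripper_width: 13.5
```

carry_out(
  steps=[
    {"jaw": 0, "delta_pos": [0.2, 0, 0], "spin": 0},
    {"jaw": 0, "delta_pos": [0.4, 0, 0], "spin": 0},
    {"jaw": 0, "delta_pos": [0.6, 0, 0], "spin": 0},
    {"jaw": 0, "delta_pos": [0.6, 0, 0], "spin": 0},
  ],
)

```text
t: 5.45
eef_pos: [591.9, 87.3, 64.7]
eef_rot: [[0.08, 0.997, 0.0], [0.997, -0.08, -0.002], [-0.002, 0.001, -1.0]]
wrist_force: [3.3, -8.8, 0.1]
gripper_width: 13.9
```

carry_out(
  steps=[
    {"jaw": 0, "delta_pos": [0.2, 0, 0], "spin": 0},
    {"jaw": 0, "delta_pos": [0.4, 0, 0], "spin": 0},
    {"jaw": 0, "delta_pos": [0.5, 0, 0], "spin": 0},
    {"jaw": 0, "delta_pos": [0.5, 0, 0], "spin": 0},
    {"jaw": 0, "delta_pos": [0.5, 0, 0], "spin": 0},
  ],
)

```text
t: 5.87
eef_pos: [592.3, 92.1, 64.8]
eef_rot: [[0.08, 0.997, 0.0], [0.997, -0.08, -0.002], [-0.002, 0.001, -1.0]]
wrist_force: [3.1, -9.0, 1.7]
gripper_width: 13.8
```

carry_out(
  steps=[
    {"jaw": 0, "delta_pos": [0.1, 0, 0], "spin": 0},
    {"jaw": 0, "delta_pos": [0.2, 0, 0], "spin": 0},
    {"jaw": 0, "delta_pos": [0.2, 0, 0], "spin": 0},
    {"jaw": 0, "delta_pos": [0.2, 0, 0], "spin": 0},
  ],
)

```text
t: 6.2
eef_pos: [592.4, 94.0, 64.8]
eef_rot: [[0.08, 0.997, 0.0], [0.997, -0.08, -0.002], [-0.002, 0.001, -1.0]]
wrist_force: [2.9, -10.7, 1.5]
gripper_width: 13.7
```

carry_out(
  steps=[
    {"jaw": 0, "delta_pos": [0.1, 0, 0], "spin": 0},
    {"jaw": 0, "delta_pos": [0.1, 0, 0], "spin": 0},
    {"jaw": 0, "delta_pos": [0.1, 0, 0], "spin": 0},
  ],
)

```text
t: 6.45
eef_pos: [592.5, 95.0, 64.8]
eef_rot: [[0.08, 0.997, 0.0], [0.997, -0.08, -0.002], [-0.002, 0.001, -1.0]]
wrist_force: [2.7, -10.1, 1.3]
gripper_width: 14.0
```

carry_out(
  steps=[
    {"jaw": 0, "delta_pos": [0.1, 0, 0], "spin": 0},
    {"jaw": 0, "delta_pos": [0.15, 0, 0], "spin": 0},
    {"jaw": 0, "delta_pos": [0.15, 0, 0], "spin": 0},
  ],
)

```text
t: 6.7
eef_pos: [592.6, 96.5, 64.8]
eef_rot: [[0.08, 0.997, 0.0], [0.997, -0.08, -0.002], [-0.002, 0.001, -1.0]]
wrist_force: [2.4, -11.0, 0.9]
gripper_width: 14.1
```

carry_out(
  steps=[
    {"jaw": 0, "delta_pos": [0.1, 0, 0], "spin": 0},
    {"jaw": 0, "delta_pos": [0.1, 0, 0], "spin": 0},
    {"jaw": 0, "delta_pos": [0.1, 0, 0], "spin": 0},
  ],
)

```text
t: 6.95
eef_pos: [592.7, 97.5, 64.8]
eef_rot: [[0.08, 0.997, 0.0], [0.997, -0.08, -0.002], [-0.002, 0.001, -1.0]]
wrist_force: [1.6, -9.8, 2.3]
gripper_width: 14.0
```

Run:
```python
from h import *
plan([591.2,82.5,66])
S=cv2.resize(optics.get_image("scene")[200:280,320:400],None,fx=6,fy=6,interpolation=3)
cv2.imwrite("pics/c4.png",S[:,:,::-1])
```

```text
t 6.95 p [592.7  97.5  64.8] delta cm [-1.508 -0.031 -0.114] spin -0.0001 F [ 1.6 -9.8  2.3] w 13.97
[[0.08, 0.997, 0.0], [0.997, -0.08, -0.002], [-0.002, 0.001, -1.0]]
```

View pics/c4.png

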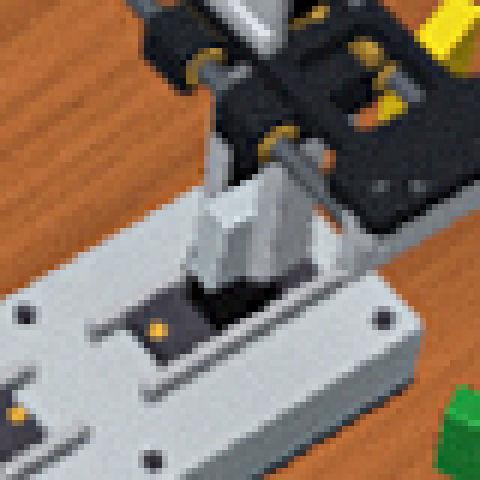

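The bar (crop 235,240) has tilted towards dock +y by about 15 mm of 78 mm, roughly 0.19 rad. One more millimetre this way, then the other way.

carry_out(
  steps=[
    {"jaw": 0, "delta_pos": [0.08, 0, 0], "spin": 0},
    {"jaw": 0, "delta_pos": [0.08, 0, 0], "spin": 0},
    {"jaw": 0, "delta_pos": [0.08, 0, 0], "spin": 0},
  ],
)

```text
t: 7.25
eef_pos: [592.8, 98.2, 64.8]
eef_rot: [[0.08, 0.997, 0.0], [0.997, -0.08, -0.002], [-0.002, 0.001, -1.0]]
wrist_force: [2.1, -10.4, 1.6]
gripper_width: 13.5
```

carry_out(
  steps=[
    {"jaw": 0, "delta_pos": [-0.3, 0, 0], "spin": 0},
    {"jaw": 0, "delta_pos": [-0.6, 0, 0], "spin": 0},
    {"jaw": 0, "delta_pos": [-0.9, 0, 0], "spin": 0},
    {"jaw": 0, "delta_pos": [-1.2, 0, 0], "spin": 0},
    {"jaw": 0, "delta_pos": [-1.5, 0, 0], "spin": 0},
    {"jaw": 0, "delta_pos": [-1.7, 0, 0], "spin": 0},
    {"jaw": 0, "delta_pos": [-1.9, 0, 0], "spin": 0},
    {"jaw": 0, "delta_pos": [-2.1, 0, 0], "spin": 0},
    {"jaw": 0, "delta_pos": [-2.1, 0, 0], "spin": 0},
  ],
)

```text
t: 8.0
eef_pos: [591.3, 80.2, 65.3]
eef_rot: [[0.08, 0.997, 0.002], [0.997, -0.08, 0.003], [0.003, 0.002, -1.0]]
wrist_force: [4.5, 8.6, 2.5]
gripper_width: 14.0
```

carry_out(
  steps=[
    {"jaw": 0, "delta_pos": [-0.2, 0, 0], "spin": 0},
    {"jaw": 0, "delta_pos": [-0.4, 0, 0], "spin": 0},
    {"jaw": 0, "delta_pos": [-0.5, 0, 0], "spin": 0},
    {"jaw": 0, "delta_pos": [-0.5, 0, 0], "spin": 0},
  ],
)

```text
t: 8.33
eef_pos: [591.0, 75.4, 65.3]
eef_rot: [[0.08, 0.997, 0.002], [0.997, -0.08, 0.003], [0.003, 0.002, -1.0]]
wrist_force: [3.5, 9.6, 4.4]
gripper_width: 13.6
```

carry_out(
  steps=[
    {"jaw": 0, "delta_pos": [-0.2, 0, 0], "spin": 0},
    {"jaw": 0, "delta_pos": [-0.3, 0, 0], "spin": 0},
    {"jaw": 0, "delta_pos": [-0.3, 0, 0], "spin": 0},
    {"jaw": 0, "delta_pos": [-0.3, 0, 0], "spin": 0},
  ],
)

```text
t: 8.67
eef_pos: [590.7, 72.5, 65.3]
eef_rot: [[0.08, 0.997, 0.002], [0.997, -0.08, 0.003], [0.003, 0.002, -1.0]]
wrist_force: [3.4, 9.1, 3.1]
gripper_width: 14.1
```

carry_out(
  steps=[
    {"jaw": 0, "delta_pos": [-0.2, 0, 0], "spin": 0},
    {"jaw": 0, "delta_pos": [-0.4, 0, 0], "spin": 0},
    {"jaw": 0, "delta_pos": [-0.4, 0, 0], "spin": 0},
    {"jaw": 0, "delta_pos": [-0.4, 0, 0], "spin": 0},
  ],
)

```text
t: 9.0
eef_pos: [590.4, 68.4, 65.3]
eef_rot: [[0.08, 0.997, 0.002], [0.997, -0.08, 0.002], [0.003, 0.002, -1.0]]
wrist_force: [3.3, 8.5, 3.0]
gripper_width: 13.6
```

carry_out(
  steps=[
    {"jaw": 0, "delta_pos": [-0.1, 0, 0], "spin": 0},
    {"jaw": 0, "delta_pos": [-0.15, 0, 0], "spin": 0},
    {"jaw": 0, "delta_pos": [-0.15, 0, 0], "spin": 0},
  ],
)

```text
t: 9.25
eef_pos: [590.3, 67.0, 65.2]
eef_rot: [[0.08, 0.997, 0.002], [0.997, -0.08, 0.003], [0.003, 0.002, -1.0]]
wrist_force: [4.3, 10.5, 3.1]
gripper_width: 13.7
```

Run:
```python
from h import *
plan([591.2,82.5,66])
S=cv2.resize(optics.get_image("scene")[200:280,320:400],None,fx=6,fy=6,interpolation=3)
cv2.imwrite("pics/c5.png",S[:,:,::-1])
```

```text
t 9.25 p [590.3  67.   65.2] delta cm [ 1.548 -0.03  -0.073] spin 0.0003 F [ 4.3 10.5  3.1] w 13.75
[[0.08, 0.997, 0.002], [0.997, -0.08, 0.003], [0.003, 0.002, -1.0]]
```

View pics/c5.png

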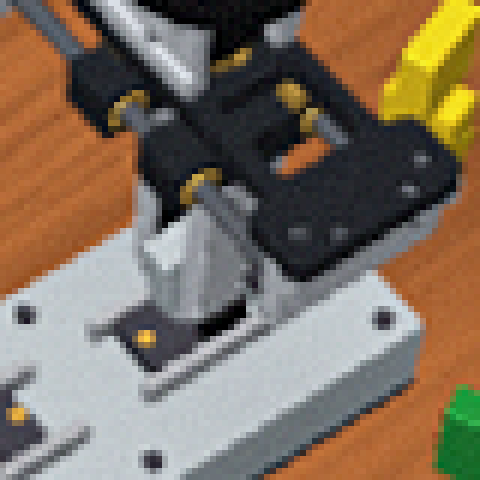

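The near jaw's marker moved from crop (158,330) to (145,338), about 5–6 mm, so the −y jaw is out. Back to upright now, then a brief release so the block stands flat, a regrip, and a small test lift.

carry_out(
  steps=[
    {"jaw": 0, "delta_pos": [-0.05, 0, 0], "spin": 0},
    {"jaw": 0, "delta_pos": [0.3, 0, 0], "spin": 0},
    {"jaw": 0, "delta_pos": [0.6, 0, 0], "spin": 0},
    {"jaw": 0, "delta_pos": [0.9, 0, 0], "spin": 0},
    {"jaw": 0, "delta_pos": [1.2, 0, 0], "spin": 0},
    {"jaw": 0, "delta_pos": [1.5, 0, 0], "spin": 0},
    {"jaw": 0, "delta_pos": [1.65, 0, 0], "spin": 0},
    {"jaw": 0, "delta_pos": [1.65, 0, 0], "spin": 0},
    {"jaw": 0, "delta_pos": [1.55, 0, 0], "spin": 0},
    {"jaw": 0, "delta_pos": [1.55, 0, 0], "spin": 0},
  ],
)

```text
t: 10.13
eef_pos: [591.4, 80.8, 64.7]
eef_rot: [[0.08, 0.997, 0.001], [0.997, -0.08, 0.0], [0.0, 0.001, -1.0]]
wrist_force: [4.8, -0.7, -0.0]
gripper_width: 13.9
```

carry_out(
  steps=[
    {"jaw": 2.2, "delta_pos": [0, 0, 0], "spin": 0},
    {"jaw": 2.2, "delta_pos": [0, 0, 0], "spin": 0},
    {"jaw": 2.2, "delta_pos": [0, 0, 0], "spin": 0},
    {"jaw": 2.2, "delta_pos": [0, 0, 0], "spin": 0},
    {"jaw": 2.2, "delta_pos": [0, 0, 0], "spin": 0},
  ],
)

```text
t: 10.55
eef_pos: [590.8, 80.9, 64.3]
eef_rot: [[0.08, 0.997, -0.001], [0.997, -0.08, -0.0], [-0.0, -0.001, -1.0]]
wrist_force: [0.0, 0.0, -0.8]
gripper_width: 21.8
```

Run:
```python
from h import *
plan([591.2,82.5,66])
S=cv2.resize(optics.get_image("scene")[200:280,320:400],None,fx=6,fy=6,interpolation=3)
cv2.imwrite("pics/c6.png",S[:,:,::-1])
```

```text
t 10.55 p [590.8  80.9  64.3] delta cm [ 0.159  0.031 -0.172] spin 0.0001 F [ 0.   0.  -0.8] w 21.84
[[0.08, 0.997, -0.001], [0.997, -0.08, -0.0], [-0.0, -0.001, -1.0]]
```

View pics/c6.png

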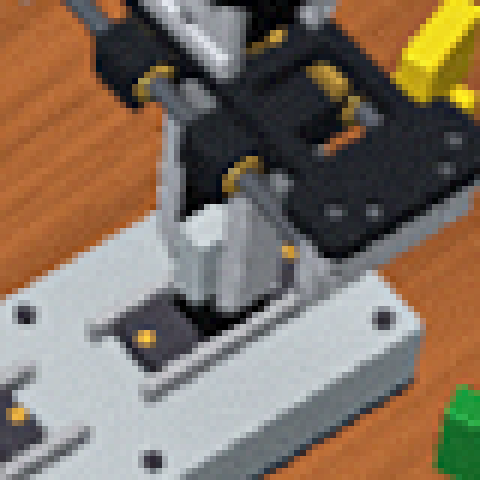

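Both jaw markers, at crop (145,338) and (290,250), have moved out by a similar 14 px, about 5–6 mm. The block stands upright. Regrip and test lift.

carry_out(
  steps=[
    {"jaw": 0, "delta_pos": [0, 0.05, 0], "spin": 0},
    {"jaw": 0, "delta_pos": [0, 0.05, 0], "spin": 0},
    {"jaw": 0, "delta_pos": [0, 0.05, 0], "spin": 0},
    {"jaw": 0, "delta_pos": [0, 0.05, 0], "spin": 0},
    {"jaw": 0, "delta_pos": [0, 0.05, 0], "spin": 0},
  ],
)

```text
t: 11.02
eef_pos: [591.5, 80.9, 64.4]
eef_rot: [[0.08, 0.997, -0.0], [0.997, -0.08, 0.0], [0.0, -0.0, -1.0]]
wrist_force: [0.5, 0.5, -0.7]
gripper_width: 13.7
```

carry_out(
  steps=[
    {"jaw": 0, "delta_pos": [0, 0, -0.3], "spin": 0},
    {"jaw": 0, "delta_pos": [0, 0, -0.6], "spin": 0},
    {"jaw": 0, "delta_pos": [0, 0, -0.8], "spin": 0},
    {"jaw": 0, "delta_pos": [0, 0, -0.8], "spin": 0},
  ],
)

```text
t: 11.35
eef_pos: [591.6, 80.8, 73.1]
eef_rot: [[0.08, 0.997, 0.0], [0.997, -0.08, -0.0], [-0.0, 0.0, -1.0]]
wrist_force: [-0.6, 0.0, -1.0]
gripper_width: 13.2
```

It rose 8.7 mm, past the 4 mm stop, with no resistance. Lifting the rest.

carry_out(
  steps=[
    {"jaw": 0, "delta_pos": [0, 0, -0.5], "spin": 0},
    {"jaw": 0, "delta_pos": [0, 0, -1.1], "spin": 0},
    {"jaw": 0, "delta_pos": [0, 0, -1.8], "spin": 0},
    {"jaw": 0, "delta_pos": [0, 0, -2.5], "spin": 0},
    {"jaw": 0, "delta_pos": [0, 0, -3.2], "spin": 0},
    {"jaw": 0, "delta_pos": [0, 0, -3.9], "spin": 0},
    {"jaw": 0, "delta_pos": [0, 0, -4.6], "spin": 0},
    {"jaw": 0, "delta_pos": [0, 0, -5.3], "spin": 0},
    {"jaw": 0, "delta_pos": [0, 0, -5.8], "spin": 0},
    {"jaw": 0, "delta_pos": [0, 0, -6.0], "spin": 0},
    {"jaw": 0, "delta_pos": [0, 0, -6.0], "spin": 0},
    {"jaw": 0, "delta_pos": [0, 0, -6.0], "spin": 0},
  ],
)

```text
t: 12.35
eef_pos: [591.4, 80.8, 132.3]
eef_rot: [[0.08, 0.997, -0.0], [0.997, -0.08, 0.0], [-0.0, -0.0, -1.0]]
wrist_force: [0.9, -0.1, -1.0]
gripper_width: 13.9
```

carry_out(
  steps=[
    {"jaw": 0, "delta_pos": [0, 0, 0], "spin": 0},
    {"jaw": 0, "delta_pos": [0, 0, 0], "spin": 0},
    {"jaw": 0, "delta_pos": [0, 0, 0], "spin": 0},
    {"jaw": 0, "delta_pos": [0, 0, 0], "spin": 0},
  ],
)

```text
t: 12.68
eef_pos: [591.4, 80.8, 132.2]
eef_rot: [[0.08, 0.997, -0.0], [0.997, -0.08, -0.0], [-0.0, -0.0, -1.0]]
wrist_force: [-0.5, 0.9, -1.4]
gripper_width: 14.0
```

Run:
```python
from h import *
plan([591.2,82.5,66])
I=cv2.resize(optics.get_image("scene")[180:320,270:430],None,fx=4.5,fy=4.5,interpolation=3)
B=np.array([591.5,80.9,0])
f=lambda P:tuple(int(v) for v in ((proj("scene",P)-[270,180]+.5)*4.5))
for z,hy,c in((75,7,(255,0,0)),(95,14,(255,0,255)),(105,14,(255,0,255))):
    q=np.array([f(B+DX*a*15+DY*b*hy+[0,0,z]) for a,b in((1,1),(1,-1),(-1,-1),(-1,1))]);cv2.polylines(I,[q],True,c,1)
cv2.imwrite("pics/c7.png",I[:,:,::-1])
```

```text
t 12.68 p [591.4  80.8 132.2] delta cm [ 0.163 -0.034  6.623] spin 0.0001 F [-0.5  0.9 -1.4] w 13.99
[[0.08, 0.997, -0.0], [0.997, -0.08, -0.0], [-0.0, -0.0, -1.0]]
```

View pics/c7.png

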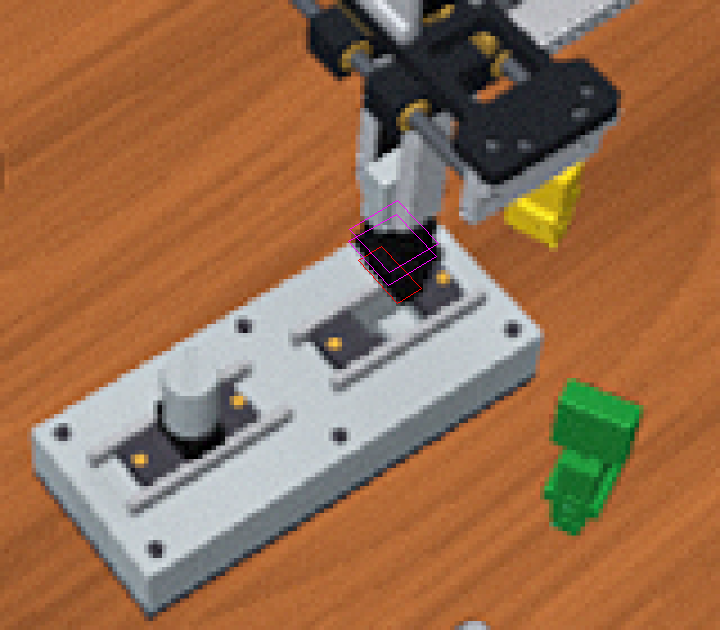

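The block is out of the left bay and looks upright. Its foot tip at crop (400,300) matches the overlay for a foot at z ≈ 74, about 24 mm above the jaws. The round block at (190,400) is still seated. Handing in.

```bash
python3 -c "
from h import *
print(ticket.hand_in())"
```

```text
the job is handed in; nothing more can be done
None
```

The bar block is out of the dock's left bay and held in the gripper just above it, and the job is handed in.

- **Choice:** The tray's spare had the oblong bar grip, so I took the aluminium bar block in the left bay. I ignored the green and yellow look-alikes.
- **Rocking:** I gripped the bar across the dock's width and rocked it about 0.2 rad each way. Side force stayed around 10 N, and I never felt a hard end stop. Both jaw markers then showed about 5–6 mm of outward travel in the picture.
- **Lift:** I let go briefly so the block stood flat, gripped it again and raised it about 68 mm straight up. It met no resistance.
- **Last checks:** At 12.7 s the grip measured 14.0 mm and the arm was still. The last picture shows the block upright with its foot about 24 mm above the jaws and the round block still seated. I did not check the other objects one by one after the lift, and the top and scene cameras disagreed by about 1 px throughout.

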